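Load the analyser carrier with matching test cartridges

ROBOT

A 6-joint arm with a two-finger parallel gripper is mounted at the origin on the work surface. World frame = base frame: x ahead of the robot, y to its left, z up, the work surface at z = 0. Lengths are in mm, angles in rad, forces in N, time in s.
With the tool pointing down it reaches from about 400 to 925 mm from the base axis. Payload 12.5 kg.
Tool frame: the origin (TCP) lies on the front face of the gripper's body, between the roots of the fingers; the fingertips stand 78 mm ahead of it and the grasp point (between the pads) lies 59 mm ahead of it (env.nose_length is the distance from the TCP to the fingertips, in mm); z points along the fingers, y is the line along which they close (so a half turn about z gives the same grasp; the last joint's range is limited). The gripper opens to 95 mm and grips with 3 to 60 N. Pads are 20 mm wide; open, the fingers measure 119 mm over their backs; the gripper's body (75 mm by 180 mm) begins 59 mm behind the grasp point.
Start: joints at [0.994, 0.491, 1.559, -0, 1.092, -0.106], TCP at [283.483, 557.024, 292.261] pointing down, gripper open.
Joint ranges: [-3.1, 3.1], [-0.84, 2.19], [0.05, 2.79], [-1.13, 4.28], [0.06, 2.93], [-2.69, 2.69]. Speed limits (rad/s): [2.22, 2.22, 2.79, 3.14, 3.14, 3.14].

INTERFACE

Orientations are given as [roll, pitch, yaw] about the fixed x, y, z axes, in that order (R = Rz(yaw) Ry(pitch) Rx(roll)).
In Python, from cell import env gives the robot as it stands.
- The arm moves only by the tool jog_arm, never from a script. Its argument "motion" is a list of rows, each a list of 7 numbers: the turn, a rotation vector about the tool's x, y, z in degrees, then the shift along the tool's x, y, z in mm, then the finger opening in mm, from 0 to 95.1. In form: [[wx, wy, wz, x, y, z, hand], ...]. A call has 1 to 10 rows; each row shifts and turns the commanded pose from where the row before left it, along the tool's axes as they then stand; what a row does not reach is not made up. A row lasts 1/8 s, in which the tool goes at most 62.5 mm and 10.7 degrees, less where a joint would pass 70% of its speed; a pose out of reach is approached as far as the arm can. A call is refused whole if a number of a shift passes 62.5 or a number of a turn 10.7, either way. A call with a gripper value outside its range is refused whole. The fingers move at their own pace and stop on an object; the grip force is fixed at half the most. Time passes only in rows, so rows that do not move let the fingers close. It gives the time, the measured TCP pose, the force, the opening and the grip force at its end, in the units of the state.
- env.state(): the state, without advancing time (a new reading comes with each control period).
- env.read_camera(name): name is "scene" or "side" or "wrist"; returns a dict with "color" (384x512x3 uint8, red, green, blue), "z_map" (384x512 float32, mm along the optical axis (not along the pixel's ray), 0 where there is no reading), "camera_matrix" (3x3 intrinsics, pixels), "world_to_cam" (4x4, takes a point from world to camera coordinates). Camera axes: x right, y up, looking along -z (the intrinsics and any distortion apply to the point x, -y, -z); pixel columns grow to the right and rows downward; lengths in mm; the calibration is good to about 2 mm. A picture is of the moment at which its call begins.
- env.job_done(): hands the job in; it is judged then, once.
Trained networks look in the newest picture that a camera, given by its name, has taken for a name from the list of things; names that differ only in an ending like _2 or _b are one class to them, and where a whole thing is asked for, a point or a joint stands for the part that bears it (a point fixed in the world has none). Each returns a list of dicts, best first, with "score" (0 to 1); they miss things now and then, are a little off and sometimes report something else, mostly with a low value. They report only what shows in the picture. A call takes as long as a camera call. They do not tell look-alikes from the thing itself.
- env.recognise(camera, thing): "location" ([column, row] in pixels, amid what is visible of it).
The state is a dict: "t": time; "joints": joint angles; "qvel": joint speeds; "tau": joint torques, N m; "eef_pos": TCP position; "tcp_rot": TCP orientation; "ft_force": force on the tool from outside, world axes, zero at the start; "moment": the same for the moment, N m; "opening": opening from 0.0 (shut) to 1.0 (fully open); "grip_force": force on a finger pad.
Only numpy, scipy, OpenCV 4.12 (cv2) and the standard library are available. Lean on these libraries where they do the work, as an engineer would, in place of code of your own. Each camera call takes 0.05 s, during which the arm holds its last target. There are 200 camera calls.

TASK

Load the analyser's carrier for the next run: pull each cartridge that matches a vial out of the rack and stand it in the carrier's pocket in the same lane as the vial whose cap has the same colour, upright and down on the pocket floor. Set each one down rather than dropping it in, leave the vials standing in their wells and leave the white cartridge in the rack.

Things in the scene. Friction and masses are not known exactly. Their poses are not given: they have to be found in the camera images.
- cartridge_red (a point): test cartridge: upright flat box, 18 mm thick (its y), 52 mm wide (its x), 92 mm high, about 45 g, pale grey with the top 26 mm (cap) red. Point: its centre, 46 mm above its foot; z up. Stands in a 20.5 mm wide gap of the dark-grey rack, foot 6 mm above the bench; the rack's walls end 58 mm above the bench, so the top 40 mm is free. Neighbours 46 mm apart along y
- cartridge_yellow (a point): test cartridge: upright flat box, 18 mm thick (its y), 52 mm wide (its x), 92 mm high, about 45 g, pale grey with the top 26 mm (cap) yellow. Point: its centre, 46 mm above its foot; z up. Stands in a 20.5 mm wide gap of the dark-grey rack, foot 6 mm above the bench; the rack's walls end 58 mm above the bench, so the top 40 mm is free. Neighbours 46 mm apart along y
- cartridge_green (a point): test cartridge: upright flat box, 18 mm thick (its y), 52 mm wide (its x), 92 mm high, about 45 g, pale grey with the top 26 mm (cap) green. Point: its centre, 46 mm above its foot; z up. Stands in a 20.5 mm wide gap of the dark-grey rack, foot 6 mm above the bench; the rack's walls end 58 mm above the bench, so the top 40 mm is free. Neighbours 46 mm apart along y
- cartridge_blue (a point): test cartridge: upright flat box, 18 mm thick (its y), 52 mm wide (its x), 92 mm high, about 45 g, pale grey with the top 26 mm (cap) blue. Point: its centre, 46 mm above its foot; z up. Stands in a 20.5 mm wide gap of the dark-grey rack, foot 6 mm above the bench; the rack's walls end 58 mm above the bench, so the top 40 mm is free. Neighbours 46 mm apart along y
- cartridge_white (a point): test cartridge: upright flat box, 18 mm thick (its y), 52 mm wide (its x), 92 mm high, about 45 g, pale grey with the top 26 mm (cap) white. Point: its centre, 46 mm above its foot; z up. Stands in a 20.5 mm wide gap of the dark-grey rack, foot 6 mm above the bench; the rack's walls end 58 mm above the bench, so the top 40 mm is free. Neighbours 46 mm apart along y. Matches no vial
- vial_red (a point): specimen vial with red cap: upright, white, 24 mm diameter, 76 mm high, cap 27 mm across. Point: its centre, 38 mm above its foot. Stands in the round well of one carrier lane, top 84 mm above the bench. The middle of its lane's cartridge pocket is 66 mm from it along the carrier's +x (away from the robot)
- vial_yellow (a point): specimen vial with yellow cap: upright, white, 24 mm diameter, 76 mm high, cap 27 mm across. Point: its centre, 38 mm above its foot. Stands in the round well of one carrier lane, top 84 mm above the bench. The middle of its lane's cartridge pocket is 66 mm from it along the carrier's +x (away from the robot)
- vial_green (a point): specimen vial with green cap: upright, white, 24 mm diameter, 76 mm high, cap 27 mm across. Point: its centre, 38 mm above its foot. Stands in the round well of one carrier lane, top 84 mm above the bench. The middle of its lane's cartridge pocket is 66 mm from it along the carrier's +x (away from the robot)
- vial_blue (a point): specimen vial with blue cap: upright, white, 24 mm diameter, 76 mm high, cap 27 mm across. Point: its centre, 38 mm above its foot. Stands in the round well of one carrier lane, top 84 mm above the bench. The middle of its lane's cartridge pocket is 66 mm from it along the carrier's +x (away from the robot)
- carrier: cream block fixed to the bench, 132 (x) by 248 (y) by 36 mm high; origin: centre of its underside, z up. Four lanes at y = -90, -30, 30, 90 mm, each a vial well at x = -42 mm and an open pocket centred at x = 24 mm, 68 (x) by 36 mm (y), 28 mm deep, dark floor 8 mm above the bench. A cartridge stands in it with its x along the carrier's x, either way round
There are look-alikes about, which are no part of the job. Leave any pink look-alike of the part that bears cartridge_red alone.

How it is judged (in metres and radians):
At the end, for the whole second after the job is handed in: Each coloured cartridge stands still, within 0.12 rad of upright, foot within 4 mm of the pocket floor, within 12 mm of the middle along its lane and 76 mm of its own vial; vials and white cartridge within 12 mm of their starts, upright within 0.2 and 0.15 rad (horizontal distance between cartridge_red and vial_red below 0.076 m and x of cartridge_red in the frame of carrier between 0.012 and 0.036 m and z of cartridge_red in the frame of carrier between 0.05 and 0.058 m and angle between each of cartridge_red, cartridge_yellow, cartridge_green, cartridge_blue's own z axis and vertical below 0.12 rad and linear speed of each of cart_red, cart_yellow, cart_green, cart_blue below 0.02 m/s and angle between each of vial_red, vial_yellow, vial_green, vial_blue's own z axis and vertical below 0.2 rad and distance of each of vial_red, vial_yellow, vial_green, vial_blue, cartridge_white from where it was at the start of the episode below 0.012 m and horizontal distance between cartridge_yellow and vial_yellow below 0.076 m and x of cartridge_yellow in the frame of carrier between 0.012 and 0.036 m and z of cartridge_yellow in the frame of carrier between 0.05 and 0.058 m and horizontal distance between cartridge_green and vial_green below 0.076 m and x of cartridge_green in the frame of carrier between 0.012 and 0.036 m and z of cartridge_green in the frame of carrier between 0.05 and 0.058 m and horizontal distance between cartridge_blue and vial_blue below 0.076 m and x of cartridge_blue in the frame of carrier between 0.012 and 0.036 m and z of cartridge_blue in the frame of carrier between 0.05 and 0.058 m and angle between cartridge_white's own z axis and vertical below 0.15 rad); the robot touches nothing.
It fails at once if a cartridge is dropped: it falls free, out of the fingers, more than 30 mm above the pocket floor ((distance of cartridge_red from where it was at the start of the episode above 0.08 m and z of cartridge_red in the frame of carrier above 0.084 m and linear speed of cart_red above 0.3 m/s and contact force between the fingers and cart_red below 0.05 N) or (distance of cartridge_yellow from where it was at the start of the episode above 0.08 m and z of cartridge_yellow in the frame of carrier above 0.084 m and linear speed of cart_yellow above 0.3 m/s and contact force between the fingers and cart_yellow below 0.05 N) or (distance of cartridge_green from where it was at the start of the episode above 0.08 m and z of cartridge_green in the frame of carrier above 0.084 m and linear speed of cart_green above 0.3 m/s and contact force between the fingers and cart_green below 0.05 N) or (distance of cartridge_blue from where it was at the start of the episode above 0.08 m and z of cartridge_blue in the frame of carrier above 0.084 m and linear speed of cart_blue above 0.3 m/s and contact force between the fingers and cart_blue below 0.05 N)).
It fails at once if a vial is lifted or pushed out of its well or tipped (distance of any of vial_red, vial_yellow, vial_green, vial_blue from where it was at the start of the episode above 0.025 m or angle between any of vial_red, vial_yellow, vial_green, vial_blue's own z axis and vertical above 0.5 rad).
It fails at once if the white cartridge is taken out of the rack (distance of cartridge_white from where it was at the start of the episode above 0.035 m).
It also fails if it takes over 96 s, if anything falls off the work surface, if the arm or the gripper's body presses on something with over 40 N, if the wrist force passes 120 N, or if a joint passes its speed limit or range.

## Working session

There is one attempt and no reset: what is moved stays moved. The work goes in short steps, Python scripts to look and compute and a tool call to move; the robot and the scene stay as the last step left them, time stands still between calls to the robot, and variables do not carry over. Pictures are saved under pics/ and viewed, at most 14 in all, crops included, and the job is handed in when it is done.

Besides the shell and the picture viewer there is one more tool, called by a JSON object that holds its "method" and its "body", one argument or row to a line. jog_arm: Moves the arm, as the interface text tells. Its arguments: {"type":"object","properties":{"motion":{"type":"array"}},"required":["motion"]}

```bash
mkdir -p pics; ls; python3 - <<'E'
from cell import env
import cv2
s=env.state();print({k:s[k] for k in("t","eef_pos","tcp_rot","opening")})
for n in("scene","side","wrist"):
    c=env.read_camera(n);cv2.imwrite(f"pics/{n}0.png",c["color"][:,:,::-1])
    print(n,c["world_to_cam"].round(2).tolist(),c["camera_matrix"].round(1).tolist())
E
```

```text
pics
{'t': 0.0, 'eef_pos': array([283.38110891, 556.87741309, 291.66883437]), 'tcp_rot': array([-3.14048200e+00, -1.05841637e-04,  2.67077579e+00]), 'opening': 0.9981163250357467}
scene [[-0.2, 0.98, -0.01, 113.28], [-0.77, -0.15, 0.62, 377.12], [0.6, 0.14, 0.79, -1538.3], [0.0, 0.0, 0.0, 1.0]] [[489.8, 0.0, 256.1], [0.0, 489.8, 198.6], [0.0, 0.0, 1.0]]
side [[0.99, -0.16, -0.01, -498.93], [0.13, 0.76, 0.64, -107.71], [-0.09, -0.63, 0.77, -743.19], [0.0, 0.0, 0.0, 1.0]] [[384.2, 0.0, 250.7], [0.0, 384.2, 191.5], [0.0, 0.0, 1.0]]
wrist [[0.45, 0.89, -0.0, -624.8], [-0.86, 0.44, -0.27, 29.17], [-0.24, 0.12, 0.96, -391.14], [0.0, 0.0, 0.0, 1.0]] [[285.5, 0.0, 254.4], [0.0, 285.5, 190.6], [0.0, 0.0, 1.0]]
```

View pics/scene0.png

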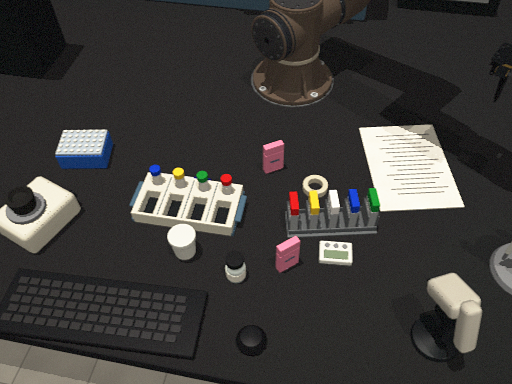

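View pics/side0.png

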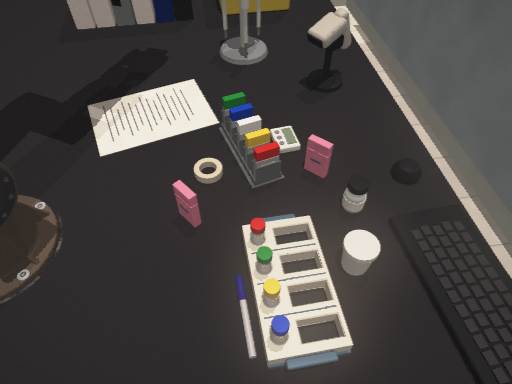

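The scene view shows the rack at cols 288–378, row ~205, in the order red, yellow, white, blue, green. The carrier is at cols 135–243, with vials blue, yellow, green, red at (155,170), (179,174), (202,177), (227,181). There are two pink look-alikes, at (273,157) and (288,254).

```bash
cat >h.py <<'E'
from cell import env
import numpy as np, cv2
def cloud(n):
    c=env.read_camera(n); K=c["camera_matrix"]; z=c["z_map"]; v,u=np.mgrid[:384,:512]
    p=np.stack([(u-K[0,2])/K[0,0]*z,-(v-K[1,2])/K[1,1]*z,-z,np.ones_like(z)],-1)
    w=p@np.linalg.inv(c["world_to_cam"]).T
    w=w[...,:3]; w[z<=0]=np.nan
    return c,w
E
python3 - <<'E'
from h import *
things=["cartridge_"+k for k in("red","yellow","green","blue","white")]+["vial_"+k for k in("red","yellow","green","blue")]
for n in("scene","side"):
    c,w=cloud(n); hsv=cv2.cvtColor(c["color"],cv2.COLOR_RGB2HSV).astype(int)
    print(n)
    for t in things:
        out=[]
        for d in env.recognise(n,t)[:2]:
            u,v=np.round(d["location"]).astype(int)
            y0,x0=max(v-22,0),max(u-22,0)
            P=w[y0:v+22,x0:u+22].reshape(-1,3)
            H=hsv[y0:v+22,x0:u+22].reshape(-1,3)
            k=t.split("_")[1]; hue={"red":0,"yellow":26,"green":65,"blue":115,"white":0}[k]
            dh=np.abs((H[:,0]-hue+90)%180-90)
            m=(dh<10)&(H[:,1]>150)&(H[:,2]>60) if k!="white" else (H[:,1]<40)&(H[:,2]>150)
            m&=(P[:,2]>60)
            Q=P[m]
            if len(Q)<5: out.append((u,v,d["score"],len(Q)));continue
            zt=np.percentile(Q[:,2],95); T=Q[Q[:,2]>zt-5]
            r=cv2.minAreaRect(T[:,:2].astype(np.float32))
            out.append((u,v,round(d["score"],2),len(T),np.round(zt,1),T.mean(0).round(1).tolist(),np.round(r[0],1).tolist(),np.round(r[1],0).tolist(),round(r[2],1)))
        print(t,*out,sep="\n   ")
    # carrier top
    m=(np.abs(w[...,2]-36)<3)&(hsv[...,2]>120)&(hsv[...,1]<90)
    nl,lab,st,ce=cv2.connectedComponentsWithStats(m.astype(np.uint8)); i=1+np.argmax(st[1:,4])
    print("carrier",cv2.minAreaRect(w[lab==i][:,:2].astype(np.float32)),st[i])
E
```

```text
scene
cartridge_red
   (np.int64(272), np.int64(159), 0.9, 0)
   (np.int64(294), np.int64(207), 0.89, 134, np.float64(100.2), [553.6, 87.8, 98.0], [553.2, 87.6], [53.0, 18.0], 15.0)
cartridge_yellow
   (np.int64(312), np.int64(208), 0.84, 130, np.float64(100.1), [544.4, 132.6, 98.1], [543.1, 132.4], [50.0, 18.0], 15.8)
cartridge_green
   (np.int64(373), np.int64(205), 0.83, 121, np.float64(100.3), [510.4, 264.8, 97.9], [508.9, 264.7], [53.0, 15.0], 13.6)
cartridge_blue
   (np.int64(352), np.int64(208), 0.74, 134, np.float64(100.3), [520.4, 220.9, 98.0], [520.5, 220.9], [52.0, 18.0], 15.0)
cartridge_white
   (np.int64(337), np.int64(205), 0.77, 135, np.float64(100.0), [532.9, 176.9, 97.7], [532.2, 176.7], [52.0, 18.0], 14.1)
vial_red
   (np.int64(227), np.int64(183), 0.74, 72, np.float64(85.9), [506.8, -84.8, 83.6], [506.9, -84.7], [24.0, 25.0], 4.8)
vial_yellow
   (np.int64(180), np.int64(177), 0.78, 65, np.float64(86.0), [508.7, -203.2, 83.8], [509.7, -203.8], [26.0, 25.0], 8.5)
vial_green
   (np.int64(205), np.int64(179), 0.58, 61, np.float64(86.4), [508.0, -144.3, 84.1], [508.9, -
[... 1073 characters left out ...]
oat64(98.9), [528.7, 174.3, 97.4], [529.0, 175.2], [51.0, 19.0], 14.5)
vial_red
   (np.int64(258), np.int64(229), 0.7, 156, np.float64(85.1), [503.8, -87.4, 83.7], [503.4, -86.7], [26.0, 24.0], 79.9)
vial_yellow
   (np.int64(269), np.int64(293), 0.83, 188, np.float64(85.6), [506.0, -206.4, 83.9], [506.6, -206.5], [25.0, 23.0], 59.4)
   (np.int64(298), np.int64(303), 0.49, 36, np.float64(85.7), [514.7, -207.8, 83.9], [515.0, -208.3], [18.0, 5.0], 78.3)
vial_green
   (np.int64(261), np.int64(260), 0.7, 0)
vial_blue
   (np.int64(282), np.int64(327), 0.76, 0)
carrier ((547.4683227539062, -175.00894165039062), (132.4217987060547, 248.82614135742188), 0.8873716592788696) [ 242  215  111  146 6008]
```

{"method": "jog_arm", "body": {
  "motion": [
    [0,0,-10.2,0,0,0,36],
    [0,0,-10.2,0,0,0,36],
    [0,0,-10.2,0,0,0,36],
    [0,0,-10.3,0,0,0,36],
    [0,0,0,-30,-68,0,36]
  ]
}}

```text
out of range
```

{"method": "jog_arm", "body": {
  "motion": [
    [0,0,0,-21,-48,0,36],
    [0,0,0,-21,-48,0,36],
    [0,0,0,-21,-48,0,36],
    [0,0,0,-21,-48,0,36],
    [0,0,0,-21,-48,0,36],
    [0,0,0,-21,-48,0,36],
    [0,0,0,-21,-49,50,36],
    [0,0,0,0,0,0,36]
  ]
}}

```text
t: 2.15
eef_pos: [261.0, 195.5, 248.2]
tcp_rot: [-3.139, -0.002, 2.667]
ft_force: [-0.2, 0.3, 0.6]
opening: 0.382
grip_force: 0.0
```

```bash
cat >>h.py <<'E'
from scipy.spatial.transform import Rotation as R
def go(x,y,z,yaw):
    s=env.state(); Rt=R.from_euler("xyz",[np.pi,0,np.radians(yaw)]); R0=R.from_euler("xyz",s["tcp_rot"])
    print("turn(tool deg)",np.degrees((R0.inv()*Rt).as_rotvec()).round(1),
      "shift before turn",R0.inv().apply(np.array([x,y,z])-s["eef_pos"]).round(1),
      "shift after turn",Rt.inv().apply(np.array([x,y,z])-s["eef_pos"]).round(1),"j",np.round(s["joints"],2))
E
python3 -c "
from h import *
go(508,264.6,240,193.9)"
```

```text
turn(tool deg) [ -0.1  -0.2 -41.1] shift before turn [-188.2  174.4    7.3] shift after turn [-256.4    7.8    8.2] j [ 0.44  0.14  2.28 -0.    0.73 -0.66]
```

{"method": "jog_arm", "body": {
  "motion": [
    [0,0,-10.2,0,0,0,36],
    [0,0,-10.2,0,0,0,36],
    [0,0,-10.2,0,0,0,36],
    [0,0,-10.5,0,0,0,36],
    [0,0,0,-52,2,2,36],
    [0,0,0,-51,2,2,36],
    [0,0,0,-51,2,2,36],
    [0,0,0,-51,2,2,36],
    [0,0,0,-51,0,0,36],
    [0,0,0,0,0,0,36]
  ]
}}

```text
t: 3.4
eef_pos: [511.2, 269.5, 241.4]
tcp_rot: [3.141, 0.002, -2.895]
ft_force: [-0.3, -0.0, 0.3]
opening: 0.378
grip_force: 0.0
```

```bash
python3 - <<'E'
from h import *
c,w=cloud("wrist"); cv2.imwrite("pics/w1.png",c["color"][:,:,::-1])
hsv=cv2.cvtColor(c["color"],cv2.COLOR_RGB2HSV).astype(int)
for k,h in (("red",0),("yellow",26),("green",65),("blue",115)):
    m=(np.abs((hsv[...,0]-h+90)%180-90)<10)&(hsv[...,1]>150)&(hsv[...,2]>60)&(np.abs(w[...,2]-98)<5)
    T=w[m]
    if len(T)>20: print(k,len(T),T.mean(0).round(1),cv2.minAreaRect(T[:,:2].astype(np.float32)))
go(508,264.6,140,193.9)
E
```

```text
red 1355 [549.1  89.2  97.2] ((550.8422241210938, 88.20729064941406), (51.85102081298828, 19.151514053344727), 14.091007232666016)
yellow 1299 [538.1 133.5  97.3] ((539.2948608398438, 132.68997192382812), (51.11952590942383, 18.661001205444336), 13.69022274017334)
green 1134 [505.4 266.   97.6] ((506.16802978515625, 265.9722900390625), (50.89894104003906, 16.959733963012695), 14.338357925415039)
blue 1221 [516.6 221.9  97.5] ((517.7631225585938, 221.75807189941406), (52.186981201171875, 18.14892578125), 13.985891342163086)
turn(tool deg) [0.  0.  0.2] shift before turn [  2.3  -3.9 101.3] shift after turn [  2.3  -3.9 101.3] j [ 0.37  0.48  1.74  0.    0.92 -1.45]
```

View pics/w1.png

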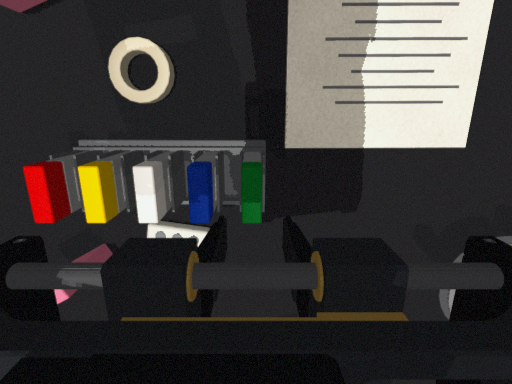

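The wrist view shows the caps at cols 45, 98, 152, 201 and 252, row ~190. Green is nearly in line with the finger gap at cols 215–295. I'll use a small correction, then descend.

{"method": "jog_arm", "body": {
  "motion": [
    [0,0,0,3,-3,0,36],
    [0,0,0,0,0,30,36],
    [0,0,0,0,0,30,36],
    [0,0,0,0,0,25,36],
    [0,0,0,0,0,15,36],
    [0,0,0,0,0,0,36]
  ]
}}

```text
t: 4.2
eef_pos: [505.7, 264.3, 141.3]
tcp_rot: [-3.142, -0.001, -2.895]
ft_force: [0.2, -0.5, 0.9]
opening: 0.379
grip_force: 0.0
```

{"method": "jog_arm", "body": {
  "motion": [
    [0,0,0,0,0,0,22],
    [0,0,0,0,0,0,14],
    [0,0,0,0,0,0,10],
    [0,0,0,0,0,0,8],
    [0,0,0,0,0,0,8]
  ]
}}

```text
t: 4.82
eef_pos: [506.5, 264.4, 142.2]
tcp_rot: [3.141, 0.001, -2.895]
ft_force: [-0.6, -0.5, 6.7]
opening: 0.188
grip_force: 30.0
```

{"method": "jog_arm", "body": {
  "motion": [
    [0,0,0,0,0,-10,8],
    [0,0,0,0,0,-25,8],
    [0,0,0,0,0,-35,8],
    [0,0,0,0,0,-35,8],
    [0,0,0,0,0,-25,8],
    [0,0,6.4,0,0,0,8],
    [0,0,6.4,0,0,0,8],
    [0,0,0,0,0,0,8]
  ]
}}

```text
t: 5.82
eef_pos: [506.1, 264.3, 272.0]
tcp_rot: [3.141, 0.0, -3.118]
ft_force: [0.4, 0.0, -0.7]
opening: 0.186
grip_force: 30.0
```

```bash
python3 -c "
from h import *
print(env.state()['grip_force']);go(573,-144,270,181.1)"
```

```text
30.000470280647278
turn(tool deg) [0.  0.  0.3] shift before turn [ -57.1 -409.7    1.9] shift after turn [ -59.  -409.5    2. ] j [ 0.37  0.44  1.72  0.    0.99 -1.23]
```

{"method": "jog_arm", "body": {
  "motion": [
    [0,0,0,-5,-30,0,8],
    [0,0,0,-7,-50,0,8],
    [0,0,0,-7,-50,0,8],
    [0,0,0,-7,-50,0,8],
    [0,0,0,-7,-50,0,8],
    [0,0,0,-7,-50,0,8],
    [0,0,0,-7,-50,0,8],
    [0,0,0,-6,-50,0,8],
    [0,0,0,-5,-30,0,8],
    [0,0,0,0,0,0,8]
  ]
}}

```text
t: 7.08
eef_pos: [573.7, -146.1, 271.3]
tcp_rot: [3.142, -0.0, -3.119]
ft_force: [0.6, 0.5, -1.1]
opening: 0.19
grip_force: 30.0
```

```bash
python3 - <<'E'
from h import *
go(573,-144,145,181.1)
for n in("side","wrist"):
    c,w=cloud(n); cv2.imwrite(f"pics/{n}2.png",c["color"][:,:,::-1])
    hsv=cv2.cvtColor(c["color"],cv2.COLOR_RGB2HSV).astype(int)
    # pocket floors
    m=(np.abs(w[...,2]-8)<4)&(np.abs(w[...,0]-570)<45)&(np.abs(w[...,1]+174)<125)
    nl,lab,st,ce=cv2.connectedComponentsWithStats(m.astype(np.uint8))
    for i in range(1,nl):
        if st[i,4]>60: print(n,st[i],cv2.minAreaRect(w[lab==i][:,:2].astype(np.float32)))
    m=(np.abs(hsv[...,0]-65)<10)&(hsv[...,1]>150)&(hsv[...,2]>60)&(w[...,2]>150)
    if m.sum()>10: print("cart",w[m].min(0),w[m].max(0))
E
```

```text
turn(tool deg) [ 0.  -0.   0.2] shift before turn [  0.7   2.1 126.3] shift after turn [  0.7   2.1 126.3] j [-0.36  0.47  1.67 -0.    1.01 -1.95]
side [274 232  35  12 261] ((572.135498046875, -76.86685943603516), (21.805450439453125, 64.18843841552734), 88.12483978271484)
side [281 256  38  18 434] ((573.1492309570312, -137.62635803222656), (64.37882995605469, 25.478515625), 0.5682700872421265)
side [289 286  40  21 554] ((574.2385864257812, -198.952392578125), (64.18578338623047, 26.886924743652344), 1.1579043865203857)
side [297 319  44  25 717] ((575.1693115234375, -260.237548828125), (64.22946166992188, 29.493486404418945), 1.2501397132873535)
wrist [ 143  146   28   52 1200] ((574.4059448242188, -267.5354309082031), (65.37628173828125, 29.061004638671875), 0.8601818680763245)
wrist [ 192  147   29   51 1344] ((573.814208984375, -205.1634521484375), (64.51435852050781, 33.2324333190918), 1.0124958753585815)
wrist [241 147  29  47 918] ((569.7172241210938, -143.36924743652344), (59.30099868774414, 35.97197341918945), 0.5071742534637451)
wrist [ 290  147   29   52 1345] ((571.5414428710938, -81.6857681274414), (65.408447265625, 32.905113220214844), 0.7688011527061462)
cart [ 542.4405928  -153.54439016  203.59342523] [ 600.22066257 -135.01545388  285.0640681 ]
```

View pics/wrist2.png

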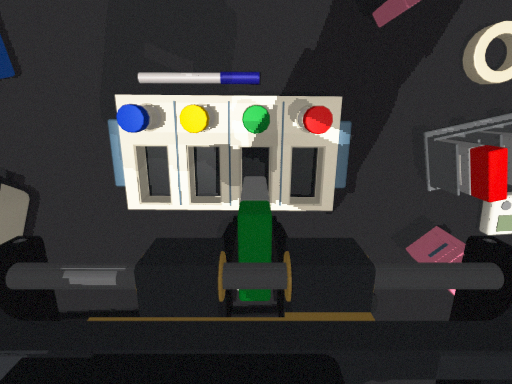

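View pics/side2.png

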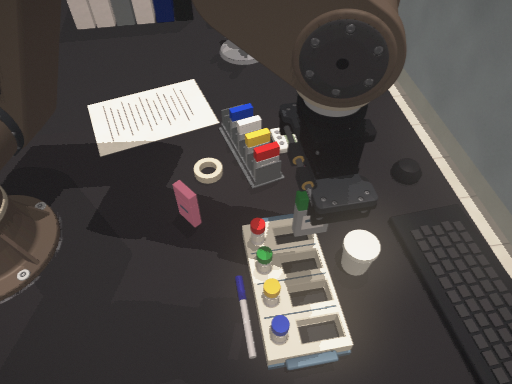

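The wrist view shows the green cartridge lined up with its pocket (cols 241–270, row ~170), with the vials at row ~119. The side view shows it upright in the fingers at (301,212). Lowering now.

{"method": "jog_arm", "body": {
  "motion": [
    [0,0,0,1,1.5,20,8],
    [0,0,0,0,0,30,8],
    [0,0,0,0,0,25,8],
    [0,0,0,0,0,20,8],
    [0,0,0,0,0,15,8],
    [0,0,0,0,0,10,8],
    [0,0,0,0,0,4,8],
    [0,0,0,0,0,0,8]
  ]
}}

```text
t: 8.18
eef_pos: [572.8, -142.7, 147.6]
tcp_rot: [-3.142, 0.0, -3.118]
ft_force: [-0.7, 0.4, -1.1]
opening: 0.191
grip_force: 30.0
```

{"method": "jog_arm", "body": {
  "motion": [
    [0,0,0,0,0,1.5,8],
    [0,0,0,0,0,1,8],
    [0,0,0,0,0,0.7,8],
    [0,0,0,0,0,0,8]
  ]
}}

```text
t: 8.68
eef_pos: [572.7, -142.8, 144.3]
tcp_rot: [3.142, 0.0, -3.118]
ft_force: [-0.3, 0.1, -0.5]
opening: 0.186
grip_force: 30.0
```

{"method": "jog_arm", "body": {
  "motion": [
    [0,0,0,0,0,0.6,8],
    [0,0,0,0,0,0.6,8],
    [0,0,0,0,0,0,8]
  ]
}}

```text
t: 9.05
eef_pos: [572.7, -142.8, 144.2]
tcp_rot: [-3.141, 0.001, -3.118]
ft_force: [-4.3, 1.6, 11.4]
opening: 0.184
grip_force: 30.0
```

Contact at TCP z≈144, so it is on the floor. Release, rise, and head back for blue.

{"method": "jog_arm", "body": {
  "motion": [
    [0,0,0,0,0,-0.5,12],
    [0,0,0,0,0,0,24],
    [0,0,0,0,0,0,36],
    [0,0,0,0,0,0,36],
    [0,0,0,0,0,-20,36],
    [0,0,0,0,0,-35,36],
    [0,0,0,0,0,-40,36],
    [0,0,0,0,0,0,36]
  ]
}}

```text
t: 10.05
eef_pos: [573.4, -143.0, 241.2]
tcp_rot: [-3.14, 0.005, -3.118]
ft_force: [-0.8, -1.0, -0.9]
opening: 0.378
grip_force: 0.0
```

```bash
cat >>h.py <<'E'
def chk(k,name="wrist"):
    c,w=cloud(name); hsv=cv2.cvtColor(c["color"],cv2.COLOR_RGB2HSV).astype(int)
    h={"red":0,"yellow":26,"green":65,"blue":115}[k]
    m=(np.abs((hsv[...,0]-h+90)%180-90)<10)&(hsv[...,1]>150)&(hsv[...,2]>60)&(np.abs(w[...,2]-99)<5)
    nl,lab,st,ce=cv2.connectedComponentsWithStats(m.astype(np.uint8))
    for i in range(1,nl):
        if st[i,4]>40: T=w[lab==i]; print(name,k,st[i,4],"zmax",np.percentile(T[:,2],95).round(1),np.round(np.hstack(cv2.minAreaRect(T[:,:2].astype(np.float32))),1))
    return c
E
python3 -c "
from h import *
chk('green');chk('green','side')
go(518.3,221,240,194)"
```

```text
wrist green 1172 zmax 100.6 [ 572.7 -142.4   50.9   17.8    1.7]
turn(tool deg) [  0.    0.  -12.7] shift before turn [ 45.8 364.8  -1.7] shift after turn [-35.4 366.   -1.7] j [-0.36  0.5   1.71  0.    0.93 -1.95]
```

Green stands well in its pocket. On to blue.

{"method": "jog_arm", "body": {
  "motion": [
    [0,0,-6.4,0,0,0,36],
    [0,0,-6.4,0,0,0,36],
    [0,0,0,-5,46,0,36],
    [0,0,0,-5,55,0,36],
    [0,0,0,-5,55,0,36],
    [0,0,0,-5,55,0,36],
    [0,0,0,-5,55,0,36],
    [0,0,0,-5,55,0,36],
    [0,0,0,-5,45,0,36],
    [0,0,0,0,0,0,36]
  ]
}}

```text
t: 11.4
eef_pos: [516.3, 223.1, 237.1]
tcp_rot: [3.141, -0.002, -2.891]
ft_force: [-0.4, -0.4, 0.2]
opening: 0.383
grip_force: 0.0
```

```bash
python3 -c "
from h import *
chk('blue')
go(518.3,221,141,194)"
```

```text
wrist blue 1158 zmax 98.7 [517.6 221.7  51.7  16.9  13.7]
turn(tool deg) [-0.  -0.1  0.3] shift before turn [-1.7 -1.1 96.1] shift after turn [-1.5 -1.1 96.1] j [ 0.29  0.47  1.78 -0.    0.9  -1.53]
```

{"method": "jog_arm", "body": {
  "motion": [
    [0,0,0.3,-1,-0.7,20,36],
    [0,0,0,0,0,30,36],
    [0,0,0,0,0,25,36],
    [0,0,0,0,0,20,36],
    [0,0,0,0,0,0,36],
    [0,0,0,0,0,0,22],
    [0,0,0,0,0,0,14],
    [0,0,0,0,0,0,8],
    [0,0,0,0,0,0,8],
    [0,0,0,0,0,0,8]
  ]
}}

```text
t: 12.7
eef_pos: [518.6, 220.3, 144.2]
tcp_rot: [-3.142, 0.001, -2.9]
ft_force: [-0.4, -0.4, 6.1]
opening: 0.189
grip_force: 30.0
```

{"method": "jog_arm", "body": {
  "motion": [
    [0,0,0,0,0,-10,8],
    [0,0,0,0,0,-25,8],
    [0,0,0,0,0,-35,8],
    [0,0,0,0,0,-35,8],
    [0,0,0,0,0,-25,8],
    [0,0,6.4,0,0,0,8],
    [0,0,6.4,0,0,0,8],
    [0,0,0,0,0,0,8]
  ]
}}

```text
t: 13.7
eef_pos: [518.3, 220.3, 274.1]
tcp_rot: [3.141, 0.0, -3.123]
ft_force: [0.5, 0.5, -0.2]
opening: 0.187
grip_force: 30.0
```

```bash
python3 -c "
from h import *
go(574.8,-263,270,181.1)"
```

```text
turn(tool deg) [ 0.  0. -0.] shift before turn [ -47.4 -484.3    4. ] shift after turn [ -47.2 -484.3    4.1] j [ 0.28  0.42  1.73  0.    0.98 -1.3 ]
```

{"method": "jog_arm", "body": {
  "motion": [
    [0,0,0,-5,-35,0,8],
    [0,0,0,-6,-59,0,8],
    [0,0,0,-6,-59,0,8],
    [0,0,0,-6,-59,0,8],
    [0,0,0,-6,-59,0,8],
    [0,0,0,-6,-59,0,8],
    [0,0,0,-6,-59,0,8],
    [0,0,0,-5,-55,0,8],
    [0,0,0,-2,-40,0,8],
    [0,0,0,0,0,0,8]
  ]
}}

```text
t: 14.95
eef_pos: [574.8, -265.3, 273.2]
tcp_rot: [3.142, -0.0, -3.124]
ft_force: [-0.6, 0.2, -1.9]
opening: 0.192
grip_force: 30.0
```

```bash
python3 -c "
from h import *
go(574.8,-263.5,146,181.1)
c=env.read_camera('wrist');cv2.imwrite('pics/w3.png',c['color'][:,:,::-1])"
```

```text
turn(tool deg) [ 0.  -0.  -0.1] shift before turn [ -0.    1.8 127.2] shift after turn [ -0.    1.8 127.2] j [-0.54  0.52  1.56 -0.    1.06 -2.12]
```

View pics/w3.png

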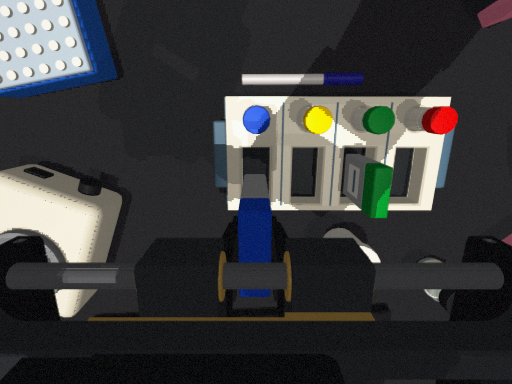

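The blue cartridge is lined up with the blue lane's pocket (cols 241–270), and green stands in its pocket at (368,185). Lowering.

{"method": "jog_arm", "body": {
  "motion": [
    [0,0,0,0,1.5,20,8],
    [0,0,0,0,0,30,8],
    [0,0,0,0,0,25,8],
    [0,0,0,0,0,20,8],
    [0,0,0,0,0,15,8],
    [0,0,0,0,0,10,8],
    [0,0,0,0,0,4,8],
    [0,0,0,0,0,1.5,8],
    [0,0,0,0,0,0,8]
  ]
}}

```text
t: 16.12
eef_pos: [575.2, -261.4, 148.5]
tcp_rot: [-3.141, 0.001, -3.124]
ft_force: [0.2, -0.4, 0.4]
opening: 0.189
grip_force: 30.0
```

{"method": "jog_arm", "body": {
  "motion": [
    [0,0,0,0,0,0.6,8],
    [0,0,0,0,0,0.6,8],
    [0,0,0,0,0,0,8]
  ]
}}

```text
t: 16.5
eef_pos: [575.1, -261.3, 146.9]
tcp_rot: [3.142, 0.0, -3.124]
ft_force: [0.8, -0.2, -0.8]
opening: 0.191
grip_force: 30.0
```

{"method": "jog_arm", "body": {
  "motion": [
    [0,0,0,0,0,0.6,8],
    [0,0,0,0,0,0.6,8],
    [0,0,0,0,0,0,8]
  ]
}}

```text
t: 16.88
eef_pos: [575.1, -261.3, 146.2]
tcp_rot: [-3.141, 0.0, -3.124]
ft_force: [-2.1, 1.2, 5.1]
opening: 0.191
grip_force: 30.0
```

{"method": "jog_arm", "body": {
  "motion": [
    [0,0,0,0,0,-0.4,12],
    [0,0,0,0,0,0,24],
    [0,0,0,0,0,0,36],
    [0,0,0,0,0,0,36],
    [0,0,0,0,0,-20,36],
    [0,0,0,0,0,-35,36],
    [0,0,0,0,0,-40,36],
    [0,0,0,0,0,0,36]
  ]
}}

```text
t: 17.88
eef_pos: [575.8, -261.6, 244.0]
tcp_rot: [-3.139, 0.004, -3.124]
ft_force: [-0.9, -0.5, -1.0]
opening: 0.38
grip_force: 0.0
```

```bash
python3 -c "
from h import *
chk('blue')
go(540.6,132.2,240,194)"
```

```text
wrist blue 1155 zmax 100.7 [ 574.2 -260.9   51.8   17.3    1.5]
turn(tool deg) [ -0.1   0.1 -13. ] shift before turn [ 27.6 394.1   1.6] shift after turn [-61.6 390.2   2. ] j [-0.53  0.55  1.6   0.    0.99 -2.12]
```

{"method": "jog_arm", "body": {
  "motion": [
    [0,0,-6.5,0,0,0,36],
    [0,0,-6.5,0,0,0,36],
    [0,0,0,-8,50,0,36],
    [0,0,0,-9,58,0,36],
    [0,0,0,-9,58,0,36],
    [0,0,0,-9,58,0,36],
    [0,0,0,-9,58,0,36],
    [0,0,0,-9,58,0,36],
    [0,0,0,-8,49,0,36],
    [0,0,0,0,0,0,36]
  ]
}}

```text
t: 19.18
eef_pos: [539.0, 133.6, 239.8]
tcp_rot: [3.141, -0.002, -2.893]
ft_force: [-0.5, -0.5, -0.0]
opening: 0.375
grip_force: 0.0
```

```bash
python3 -c "
from h import *
chk('yellow')
go(540.6,132.2,142,194)"
```

```text
wrist yellow 1155 zmax 98.6 [539.8 132.4  51.2  17.7  13.6]
turn(tool deg) [ 0.  -0.1  0.2] shift before turn [-1.4 -0.2 97.9] shift after turn [-1.2 -0.2 97.9] j [ 0.12  0.45  1.79 -0.    0.9  -1.7 ]
```

{"method": "jog_arm", "body": {
  "motion": [
    [0,0,0,-0.5,0.4,20,36],
    [0,0,0,0,0,30,36],
    [0,0,0,0,0,25,36],
    [0,0,0,0,0,22,36],
    [0,0,0,0,0,0,36],
    [0,0,0,0,0,0,22],
    [0,0,0,0,0,0,14],
    [0,0,0,0,0,0,8],
    [0,0,0,0,0,0,8],
    [0,0,0,0,0,0,8]
  ]
}}

```text
t: 20.48
eef_pos: [540.6, 131.4, 144.8]
tcp_rot: [-3.141, 0.001, -2.897]
ft_force: [-0.8, -1.5, 6.0]
opening: 0.189
grip_force: 30.0
```

{"method": "jog_arm", "body": {
  "motion": [
    [0,0,0,0,0,-10,8],
    [0,0,0,0,0,-25,8],
    [0,0,0,0,0,-35,8],
    [0,0,0,0,0,-35,8],
    [0,0,0,0,0,-25,8],
    [0,0,6.4,0,0,0,8],
    [0,0,6.4,0,0,0,8],
    [0,0,0,0,0,0,8]
  ]
}}

```text
t: 21.48
eef_pos: [540.2, 131.5, 274.6]
tcp_rot: [3.141, 0.0, -3.119]
ft_force: [-0.3, 0.9, -0.3]
opening: 0.183
grip_force: 30.0
```

```bash
python3 -c "
from h import *
go(573.8,-203.5,270,181.1)"
```

```text
turn(tool deg) [0.  0.  0.2] shift before turn [ -26.1 -335.6    4.5] shift after turn [ -27.1 -335.6    4.6] j [ 0.12  0.41  1.75  0.    0.98 -1.47]
```

{"method": "jog_arm", "body": {
  "motion": [
    [0,0,0,-3,-35,0,8],
    [0,0,0,-4,-46,0,8],
    [0,0,0,-4,-46,0,8],
    [0,0,0,-4,-46,0,8],
    [0,0,0,-4,-46,0,8],
    [0,0,0,-4,-46,0,8],
    [0,0,0,-3,-46,0,8],
    [0,0,0,-1,-25,0,8],
    [0,0,0,0,0,0,8]
  ]
}}

```text
t: 22.6
eef_pos: [574.4, -205.0, 273.9]
tcp_rot: [3.141, -0.0, -3.121]
ft_force: [0.4, 0.5, -0.1]
opening: 0.191
grip_force: 30.0
```

```bash
python3 -c "
from h import *
go(573.8,-203.5,147,181.1)
c=env.read_camera('wrist');cv2.imwrite('pics/w4.png',c['color'][:,:,::-1])"
```

```text
turn(tool deg) [ 0.  -0.   0.1] shift before turn [  0.5   1.5 126.9] shift after turn [  0.6   1.5 126.9] j [-0.45  0.49  1.62  0.    1.04 -2.04]
```

View pics/w4.png

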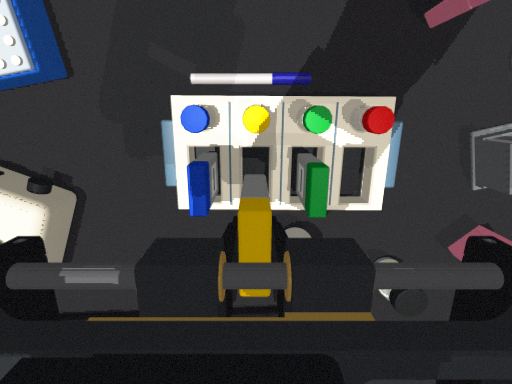

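The yellow cartridge is lined up with its pocket (cols 241–270), with blue at (200,188) and green at (314,188) clear on either side. Lowering.

{"method": "jog_arm", "body": {
  "motion": [
    [0,0,0,0.5,0,20,8],
    [0,0,0,0,0,30,8],
    [0,0,0,0,0,25,8],
    [0,0,0,0,0,20,8],
    [0,0,0,0,0,15,8],
    [0,0,0,0,0,10,8],
    [0,0,0,0,0,4,8],
    [0,0,0,0,0,1.5,8],
    [0,0,0,0,0,0.6,8],
    [0,0,0,0,0,0,8]
  ]
}}

```text
t: 23.9
eef_pos: [574.2, -204.0, 148.3]
tcp_rot: [-3.141, 0.001, -3.12]
ft_force: [-0.2, 0.4, -1.0]
opening: 0.187
grip_force: 30.0
```

{"method": "jog_arm", "body": {
  "motion": [
    [0,0,0,0,0,0.6,8],
    [0,0,0,0,0,0.6,8],
    [0,0,0,0,0,0,8]
  ]
}}

```text
t: 24.28
eef_pos: [574.1, -204.0, 146.8]
tcp_rot: [-3.142, 0.0, -3.12]
ft_force: [0.4, 0.3, 0.2]
opening: 0.187
grip_force: 30.0
```

{"method": "jog_arm", "body": {
  "motion": [
    [0,0,0,0,0,0.6,8],
    [0,0,0,0,0,0.4,8],
    [0,0,0,0,0,0,8]
  ]
}}

```text
t: 24.65
eef_pos: [574.1, -204.0, 146.8]
tcp_rot: [-3.141, 0.001, -3.12]
ft_force: [-3.4, 1.3, 10.9]
opening: 0.19
grip_force: 30.0
```

{"method": "jog_arm", "body": {
  "motion": [
    [0,0,0,0,0,-0.5,12],
    [0,0,0,0,0,0,24],
    [0,0,0,0,0,0,36],
    [0,0,0,0,0,0,36],
    [0,0,0,0,0,-20,36],
    [0,0,0,0,0,-35,36],
    [0,0,0,0,0,-40,36],
    [0,0,0,0,0,0,36]
  ]
}}

```text
t: 25.65
eef_pos: [574.8, -204.2, 244.0]
tcp_rot: [-3.139, 0.005, -3.12]
ft_force: [-0.3, 0.4, -1.0]
opening: 0.376
grip_force: 0.0
```

```bash
python3 -c "
from h import *
chk('yellow')
go(551.6,87.6,240,194)"
```

```text
wrist yellow 1168 zmax 100.7 [ 573.3 -203.6   51.6   17.6    1.6]
turn(tool deg) [ -0.1   0.1 -12.8] shift before turn [ 16.4 292.    1.8] shift after turn [-48.6 288.4   2.1] j [-0.45  0.52  1.66  0.    0.96 -2.04]
```

{"method": "jog_arm", "body": {
  "motion": [
    [0,0,-6.4,0,0,0,36],
    [0,0,-6.4,0,0,0,36],
    [0,0,0,-8,43,0,36],
    [0,0,0,-9,53,0,36],
    [0,0,0,-9,53,0,36],
    [0,0,0,-9,53,0,36],
    [0,0,0,-8,50,0,36],
    [0,0,0,-5,36,0,36],
    [0,0,0,0,0,0,36]
  ]
}}

```text
t: 26.82
eef_pos: [550.1, 89.1, 240.0]
tcp_rot: [3.141, -0.002, -2.894]
ft_force: [-0.5, -0.6, 0.3]
opening: 0.376
grip_force: 0.0
```

```bash
python3 -c "
from h import *
chk('red')
go(551.6,87.6,142,194)"
```

```text
wrist red 1147 zmax 98.7 [550.9  87.6  51.3  17.2  13.5]
turn(tool deg) [ 0.  -0.1  0.1] shift before turn [-1.3 -0.6 98.1] shift after turn [-1.1 -0.5 98.1] j [ 0.04  0.46  1.78 -0.    0.9  -1.78]
```

{"method": "jog_arm", "body": {
  "motion": [
    [0,0,0,-0.5,0.3,20,36],
    [0,0,0,0,0,30,36],
    [0,0,0,0,0,25,36],
    [0,0,0,0,0,22,36],
    [0,0,0,0,0,0,36],
    [0,0,0,0,0,0,22],
    [0,0,0,0,0,0,14],
    [0,0,0,0,0,0,8],
    [0,0,0,0,0,0,8],
    [0,0,0,0,0,0,8]
  ]
}}

```text
t: 28.12
eef_pos: [551.5, 87.4, 145.1]
tcp_rot: [-3.141, 0.001, -2.897]
ft_force: [-0.2, -1.2, 6.1]
opening: 0.186
grip_force: 30.0
```

{"method": "jog_arm", "body": {
  "motion": [
    [0,0,0,0,0,-10,8],
    [0,0,0,0,0,-25,8],
    [0,0,0,0,0,-35,8],
    [0,0,0,0,0,-35,8],
    [0,0,0,0,0,-25,8],
    [0,0,6.4,0,0,0,8],
    [0,0,6.4,0,0,0,8],
    [0,0,0,0,0,0,8]
  ]
}}

```text
t: 29.12
eef_pos: [551.1, 87.6, 274.8]
tcp_rot: [3.141, 0.0, -3.119]
ft_force: [-0.1, 0.2, -1.0]
opening: 0.186
grip_force: 30.0
```

```bash
python3 -c "
from h import *
go(571.2,-83.3,270,181.1)"
```

```text
turn(tool deg) [0.  0.  0.2] shift before turn [ -16.3 -171.3    4.8] shift after turn [ -16.8 -171.3    4.8] j [ 0.04  0.42  1.75  0.    0.98 -1.55]
```

{"method": "jog_arm", "body": {
  "motion": [
    [0,0,0,-3,-30,0,8],
    [0,0,0,-4,-40,0,8],
    [0,0,0,-4,-40,0,8],
    [0,0,0,-3,-37,0,8],
    [0,0,0,-2,-24,0,8],
    [0,0,0,0,0,0,8]
  ]
}}

```text
t: 29.88
eef_pos: [570.9, -84.3, 274.3]
tcp_rot: [3.141, -0.0, -3.12]
ft_force: [-0.2, 0.3, -0.7]
opening: 0.184
grip_force: 30.0
```

```bash
python3 -c "
from h import *
go(571.2,-83.3,147,181.1)
c=env.read_camera('wrist');cv2.imwrite('pics/w5.png',c['color'][:,:,::-1])"
```

```text
turn(tool deg) [ 0.  -0.   0.1] shift before turn [ -0.3   1.  127.3] shift after turn [ -0.3   1.  127.3] j [-0.26  0.44  1.7   0.    1.   -1.85]
```

View pics/w5.png

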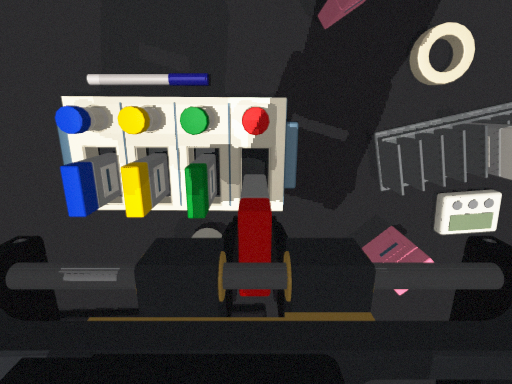

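The red cartridge is lined up with its pocket (cols 241–270), and the other three stand at cols 80, 136 and 198. Lowering.

{"method": "jog_arm", "body": {
  "motion": [
    [0,0,0,0,0,20,8],
    [0,0,0,0,0,30,8],
    [0,0,0,0,0,25,8],
    [0,0,0,0,0,20,8],
    [0,0,0,0,0,15,8],
    [0,0,0,0,0,10,8],
    [0,0,0,0,0,4,8],
    [0,0,0,0,0,1.5,8],
    [0,0,0,0,0,0.6,8],
    [0,0,0,0,0,0,8]
  ]
}}

```text
t: 31.18
eef_pos: [571.0, -83.2, 148.5]
tcp_rot: [-3.142, 0.001, -3.12]
ft_force: [-0.1, 0.1, -0.4]
opening: 0.187
grip_force: 30.0
```

{"method": "jog_arm", "body": {
  "motion": [
    [0,0,0,0,0,0.6,8],
    [0,0,0,0,0,0.6,8],
    [0,0,0,0,0,0,8]
  ]
}}

```text
t: 31.55
eef_pos: [570.9, -83.1, 147.1]
tcp_rot: [-3.142, 0.0, -3.12]
ft_force: [-0.7, 0.7, 0.9]
opening: 0.187
grip_force: 30.0
```

{"method": "jog_arm", "body": {
  "motion": [
    [0,0,0,0,0,0.6,8],
    [0,0,0,0,0,0.3,8],
    [0,0,0,0,0,0,8]
  ]
}}

```text
t: 31.92
eef_pos: [570.9, -83.1, 147.1]
tcp_rot: [-3.141, 0.001, -3.12]
ft_force: [-3.2, 0.7, 12.1]
opening: 0.186
grip_force: 30.0
```

Contact; release, rise and back off towards +y.

{"method": "jog_arm", "body": {
  "motion": [
    [0,0,0,0,0,-0.5,12],
    [0,0,0,0,0,0,24],
    [0,0,0,0,0,0,36],
    [0,0,0,0,0,0,36],
    [0,0,0,0,0,-20,36],
    [0,0,0,0,0,-35,36],
    [0,0,0,0,0,-50,36],
    [0,0,0,0,0,-30,36],
    [0,0,0,50,0,0,36],
    [0,0,0,0,0,0,36]
  ]
}}

```text
t: 33.17
eef_pos: [518.6, -83.9, 282.0]
tcp_rot: [3.141, -0.001, -3.121]
ft_force: [-0.1, 0.4, -0.8]
opening: 0.38
grip_force: 0.0
```

```bash
python3 - <<'E'
from h import *
for k in("red","green","yellow","blue"): chk(k)
c=env.read_camera("scene"); cv2.imwrite("pics/end.png",cv2.resize(c["color"][110:290,110:410,::-1],(800,480)))
E
```

```text
wrist red 785 zmax 100.7 [569.7 -83.   52.2  17.3   1.5]
wrist green 460 zmax 100.7 [ 564.7 -142.1   35.7   17.8    1. ]
wrist yellow 487 zmax 100.6 [ 561.7 -203.1   29.1   18.     0.7]
wrist blue 913 zmax 100.6 [ 573.9 -260.1   52.1   18.7    1.3]
```

View pics/end.png

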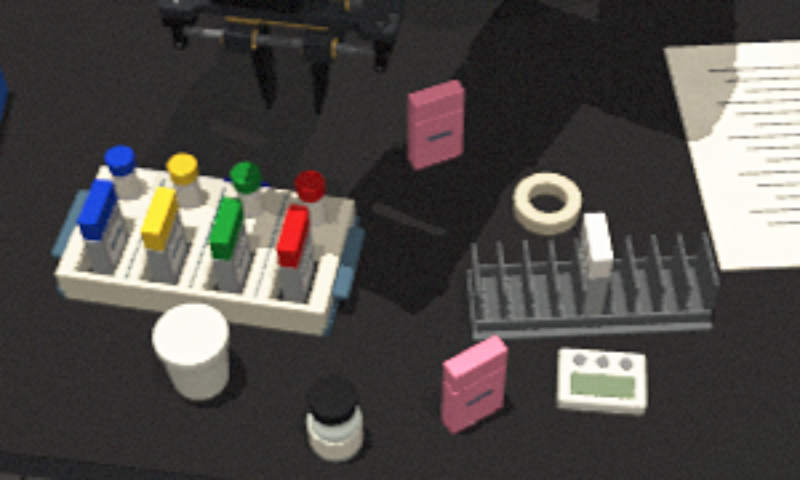

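All four cartridges stand in their lanes (crop cols 97–293). The vials are upright, and the white cartridge is still in the rack at (596,255).

```bash
python3 -c "
from cell import env
print(env.job_done())"
```

```text
the job is handed in; nothing more can be done
None
```

The job is handed in: the red, yellow, green and blue cartridges stand upright on the pocket floors beside their matching vials, the vials and white cartridge look undisturbed, and it took about 33 s of the 96 s allowed (the hand-in returned no verdict).

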